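# Lay out capacitors by size on the sorting rail

## Robot

A 7-joint arm with a two-finger parallel gripper is mounted at the origin on a cart in front of the work surface, level with it; the furniture and walls round the work are solid. World frame = base frame: x ahead of the robot, y to its left, z up, the work surface at z = 0. Lengths are in m, angles in rad, forces in N, time in s.
With the tool pointing down it reaches from about 0.4 to 0.85 m from the base axis. Payload 10.4 kg.
Tool frame: the origin (TCP) lies on the centre line of the jaws, within the pads' length; the fingertips stand 11 mm ahead of it and the grasp point (between the pads) lies 8 mm behind it; z points along the fingers, y is the line along which they close (so a half turn about z gives the same grasp; the last joint's range is limited). The gripper opens to 87 mm and grips with 3 to 60 N. Pads are 19 mm wide; open, the fingers measure 117 mm over their backs; the gripper's body (75 mm by 190 mm) begins 51 mm behind the grasp point.
Start: joints at [-1.264, 0.332, -0.065, 1.46, 0.022, 1.35, -0.088], TCP at [0.202, 0.591, 0.234] pointing down, gripper open.
Joint ranges: [-2.6, 2.6], [-0.5, 2.12], [-1.47, 1.34], [0.16, 2.42], [-1.27, 4.41], [0.06, 2.06], [-2.6, 2.6]. Speed limits (rad/s): [2.22, 2.22, 2.79, 2.79, 3.14, 3.14, 3.14].

## Interface

Orientations are given as a unit quaternion [x, y, z, w].
In Python, from bench import r gives the robot as it stands.
- The arm moves only by the shell command python3 -m pendant 'ROWS' [OPENING] [FORCE]. ROWS is JSON, a list of rows, each a list of 4 numbers: the shift along the tool's x, y, z in m, then the turn about the tool's z in rad. A call has 1 to 8 rows; each row shifts and turns the commanded pose from where the row before left it, along the tool's axes as they then stand; what a row does not reach is not made up. A row lasts 1/12 s, in which the tool goes at most 41.7 mm and 7.16 degrees, less where a joint would pass 70% of its speed; a pose out of reach is approached as far as the arm can. A call with a gripper value outside its range is refused whole. OPENING is the opening, from 0 (shut) to 1 (fully open), set as the call begins (- or left out, the last holds). The fingers move at their own pace and stop on an object; FORCE is the grip in N (left out, the last holds). Time passes only in rows, so rows that do not move let the fingers close. It gives the time, the measured TCP pose, the force, the opening and the grip force at its end, in the units of the state.
- r.read_state(): the state, without advancing time (a new reading comes with each control period).
- r.camera(name): name is "side" or "top" or "wrist"; returns a dict with "img" (480x640x3 uint8, red, green, blue), "camera_matrix" (3x3 intrinsics, pixels), "xyz" and "attitude" of the camera in the world. Camera axes: x right, y down, z forward; pixel columns grow to the right and rows downward; lengths in m; the calibration is good to about 2 mm. A picture is of the moment at which its call begins. There is no depth.
- r.close_job(): hands the job in; it is judged then, once.
Trained networks look in the newest picture that a camera, given by its name, has taken for a name from the list of things; names that differ only in an ending like _2 or _b are one class to them, and where a whole thing is asked for, a point or a joint stands for the part that bears it (a point fixed in the world has none). Each returns a list of dicts, best first, with "score" (0 to 1); they miss things now and then, are a little off and sometimes report something else, mostly with a low value. They report only what shows in the picture. A call takes as long as a camera call.
- r.outline_of(thing, camera): "mask" (480x640 bool, what is visible of it) and "bbox" ([centre column, centre row, width, height] in pixels, round what is visible of it).
The state is a dict: "time": time; "joint_positions": joint angles; "joint_vel": joint speeds; "joint_torque": joint torques, N m; "ee_pos": TCP position; "eef_rot": TCP orientation; "ft_force": force on the tool from outside, world axes, zero at the start; "torque": the same for the moment, N m; "width": finger opening in m; "grip_force": force on a finger pad.
Only numpy, scipy, OpenCV 4.12 (cv2) and the standard library are available. Lean on these libraries where they do the work, as an engineer would, in place of code of your own. Each camera call takes 0.05 s, during which the arm holds its last target. There are 200 camera calls.

## Task

Lay the three capacitors out on the rail's cork pads in order of size: the largest on the pad next to the upright end stop, the middle one on the next pad, the smallest on the pad farthest from the stop. Each lies with its can centred on its own pad, pointing across the rail (leads to either side), and all are let go.

Things in the scene. Friction and masses are not known exactly. Their poses are not given: they have to be found in the camera images.
- can_2 (a point): the largest of three dark electrolytic capacitors, loose, lying on the mat (top 2.4 mm above the worktop): round can 16 mm thick and 32 mm long, with two thin leads out of one end (56 mm with the leads), 12 g; it does not roll. The point is the middle of the can, 7.8 mm above its underside; y axis along the can, towards the leads; x across it; z up
- can_1 (a point): the middle one of three dark electrolytic capacitors, loose, lying on the mat (top 2.4 mm above the worktop): round can 13 mm thick and 21 mm long, with two thin leads out of one end (45 mm with the leads), 12 g; it does not roll. The point is the middle of the can, 6.5 mm above its underside; y axis along the can, towards the leads; x across it; z up
- can_3 (a point): the smallest of three dark electrolytic capacitors, loose, lying on the mat (top 2.4 mm above the worktop): round can 10 mm thick and 16 mm long, with two thin leads out of one end (40 mm with the leads), 12 g; it does not roll. The point is the middle of the can, 5 mm above its underside; y axis along the can, towards the leads; x across it; z up
- rail: fixed aluminium plate, 56 mm wide (its x), 236 mm long (its y), 8 mm thick, flat on the worktop; the pads stand in a row along its y. Origin: centre of its underside; z up. Mind the office chair beside the robot (x 0.04 to 0.32, y 0.10 to 0.54 m): its back rises 0.36 m above the worktop under the robot's upper arm; an arm swung to the right or leaned far forward may hit it
- end_stop: fixed upright steel plate, 50 mm wide, 5 mm thick and 33 mm tall, across one end of the rail (either end; the other end has only a flat steel foot 4 mm high). The pads' centres lie 48, 108 and 168 mm from it along the rail. Origin: centre of its foot, on top of the rail
- pad_1: one of three identical flat cork pads on the rail: 46 mm (its x, across the rail) by 30 mm (its y) by 2 mm thick, fixed, 60 mm from centre to centre in one row; the numbering says nothing about their order. Origin: centre of its underside; its top is 2 mm above that, 10 mm above the worktop
- pad_2: one of three identical flat cork pads on the rail: 46 mm (its x, across the rail) by 30 mm (its y) by 2 mm thick, fixed, 60 mm from centre to centre in one row; the numbering says nothing about their order. Origin: centre of its underside; its top is 2 mm above that, 10 mm above the worktop
- pad_3: one of three identical flat cork pads on the rail: 46 mm (its x, across the rail) by 30 mm (its y) by 2 mm thick, fixed, 60 mm from centre to centre in one row; the numbering says nothing about their order. Origin: centre of its underside; its top is 2 mm above that, 10 mm above the worktop

How it is judged:
By the outcome, as a careful person would: the job done as asked, in the order asked, and still so for the second after the job is handed in, with the robot touching nothing.
It also fails if it takes over 80 s, if anything falls off the work surface, if the arm or the gripper's body presses on something with over 40 N, if the wrist force passes 120 N, or if a joint passes its speed limit or range.

## Working session

There is one attempt and no reset: what is moved stays moved. The work goes in short steps, Python scripts to look and compute and a shell command to move; the robot and the scene stay as the last step left them, time stands still between calls to the robot, and variables do not carry over. Pictures are saved under pics/ and viewed, at most 14 in all, crops included, and the job is handed in when it is done.

```bash
mkdir -p pics; ls; python3 - <<'E'
from bench import r
import cv2
for n in ("top","side"):
    c=r.camera(n); cv2.imwrite(f"pics/{n}0.png",c["img"][...,::-1]); print(n,c["camera_matrix"],c["xyz"],c["attitude"])
    for t in ("can_1","pad_1","rail","end_stop"):
        print(t,[(round(d["score"],2),[round(float(v)) for v in d["bbox"]]) for d in r.outline_of(t,n)])
s=r.read_state(); print(s["ee_pos"],s["eef_rot"],s["time"],s["width"])
E
```

```text
pics
top [[622.95567708   0.         315.91910478]
 [  0.         622.95567708 241.77801834]
 [  0.           0.           1.        ]] [0.39006129 0.30673086 0.88671959] [-0.6993719   0.71291123 -0.01914452  0.04764463]
can_1 [(0.74, [295, 212, 8, 20]), (0.7, [354, 201, 12, 22]), (0.44, [267, 273, 16, 34])]
pad_1 [(0.97, [342, 261, 27, 34]), (0.6, [302, 266, 24, 32])]
rail [(0.91, [343, 265, 145, 56])]
end_stop [(0.57, [267, 271, 16, 33]), (0.47, [386, 259, 24, 33])]
side [[555.69226227   0.         335.33799471]
 [  0.         555.69226227 229.35446449]
 [  0.           0.           1.        ]] [ 0.30568657 -0.33482607  0.57239618] [ 0.89145024 -0.11854447  0.05926449 -0.43330289]
can_1 [(0.72, [370, 253, 23, 11]), (0.54, [342, 200, 11, 5])]
pad_1 [(0.95, [325, 279, 33, 24]), (0.81, [310, 258, 31, 19]), (0.81, [299, 235, 27, 19])]
rail [(0.95, [315, 268, 82, 98])]
end_stop [(0.67, [290, 211, 30, 23]), (0.45, [316, 268, 80, 95])]
[0.20241545 0.59131136 0.23352723] [1.64180102e-01 9.86430380e-01 4.28396143e-07 2.67736225e-06] 0.5 0.08714952277299697
```

```bash
python3 - <<'E'
import cv2
a=cv2.imread("pics/top0.png")[150:350,210:450]; b=cv2.imread("pics/side0.png")[160:360,230:430]
cv2.imwrite("pics/top0c.png",cv2.resize(a,None,fx=3.3,fy=3,interpolation=2)); cv2.imwrite("pics/side0c.png",cv2.resize(b,None,fx=3,fy=3,interpolation=2))
E
```

```text
(no output)
```

View pics/top0c.png

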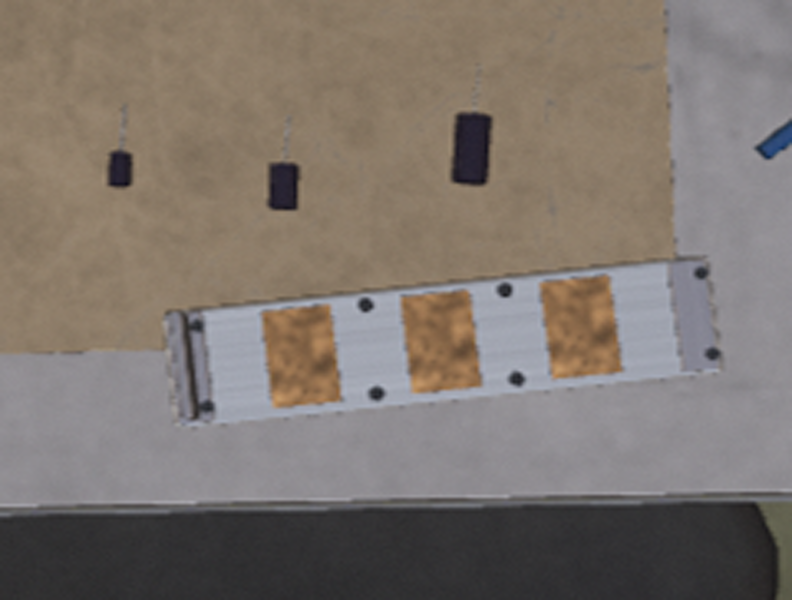

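View pics/side0c.png

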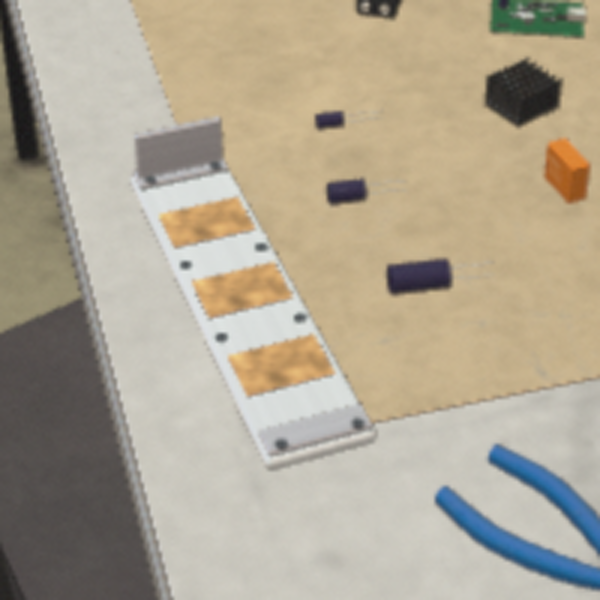

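View pics/top0.png

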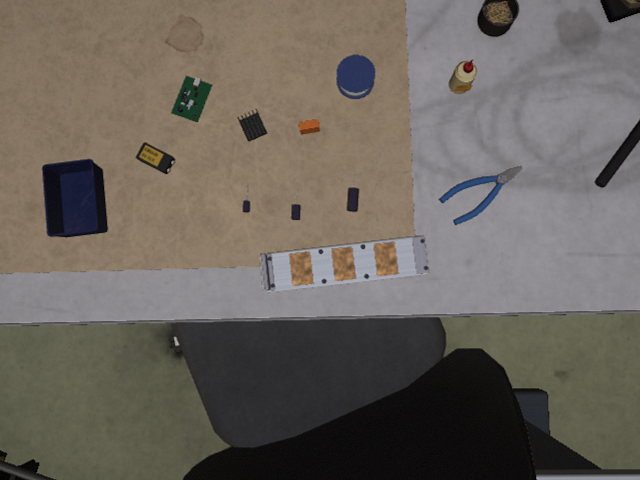

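The top view shows the three cans at about (246,206) small, (296,212) middle and (353,200) large, with their leads up the image. The pads are at columns 301, 343 and 386, row about 262. The upright end stop is on the left (column 267), and the side view agrees. Next I'll measure positions with both cameras.

```bash
cat > h.py <<'E'
import numpy as np, cv2
from scipy.spatial.transform import Rotation as R
def ray(c,uv,z):
    p=np.atleast_2d(uv).astype(float); d=np.c_[p,np.ones(len(p))]@np.linalg.inv(c["camera_matrix"]).T@R.from_quat(c["attitude"]).as_matrix().T
    return c["xyz"]+d*((z-c["xyz"][2])/d[:,2])[:,None]
def proj(c,P):
    q=(np.atleast_2d(P)-c["xyz"])@R.from_quat(c["attitude"]).as_matrix(); q=q@c["camera_matrix"].T; return q[:,:2]/q[:,2:]
def blobs(m,amin):
    n,l,s,ce=cv2.connectedComponentsWithStats(m.astype(np.uint8)); return [(l==i) for i in range(1,n) if s[i,4]>=amin]
def ground(c,m,z):
    "mask -> world centre, long axis angle, size (mm) on plane z"
    v,u=np.nonzero(m); P=ray(c,np.c_[u,v],z)[:,:2]
    (ce,sz,a)=cv2.minAreaRect((P*1000).astype(np.float32)); M=P.mean(0)
    w,V=np.linalg.eigh(np.cov(P.T)); d=V[:,1]; 
    return M,np.degrees(np.arctan2(d[1],d[0]))%180,np.sqrt(12*w)*1000
def orange(img):
    h=cv2.cvtColor(img,cv2.COLOR_RGB2HSV); return (h[...,1]>110)&(h[...,0]>5)&(h[...,0]<20)&(h[...,2]>90)
def dark(img): return img.max(2)<75
E
python3 - <<'E'
from bench import r
from h import *
for n,(u0,u1,v0,v1),(p0,p1,q0,q1) in (("top",(220,380,180,230),(270,410,235,295)),("side",(325,390,190,265),(270,345,220,300))):
    c=r.camera(n); print(n)
    k=np.zeros((480,640),bool); k[v0:v1,u0:u1]=1
    for m in blobs(dark(c["img"])&k,15): 
        print("can",m.sum(),*ground(c,m,.009))
    k[:]=0; k[q0:q1,p0:p1]=1
    for m in blobs(orange(c["img"])&k,150): print("pad",m.sum(),*ground(c,m,.010))
c=r.camera("wrist"); print(c["xyz"],R.from_quat(c["attitude"]).as_matrix()); print(c["camera_matrix"][0,0])
E
```

```text
top
can 241 [0.53339991 0.28844035] 175.21195394249708 [14.70095961 33.56381394]
can 73 [0.5270407  0.44061029] 175.55812117651956 [ 9.48031189 15.68386162]
can 122 [0.51689747 0.36988407] 178.75740067230765 [11.46609927 21.84866506]
pad 620 [0.44759569 0.24382508] 5.404098871999167 [27.9093507  44.01600852]
pad 618 [0.44193707 0.30354296] 6.270391832728535 [27.85002573 44.03390211]
pad 618 [0.43631109 0.36316557] 6.395017598877388 [27.95673652 44.27655667]
side
can 19 [0.52517122 0.43551802] 2.7784219719146392 [ 7.15953224 14.30065049]
can 39 [0.51476784 0.36491943] 2.21681879501989 [ 9.11741172 19.51757436]
can 96 [0.53003713 0.28472737] 169.99055163747437 [12.4948237  32.18622256]
pad 271 [0.43417435 0.36093278] 5.356574667865516 [26.69645208 42.95948385]
pad 315 [0.44011921 0.30164188] 5.982480310369112 [26.82948542 42.86445399]
pad 377 [0.44575371 0.24201594] 5.443051932252274 [27.18358207 43.12617721]
[0.13366954 0.61520195 0.38408457] [[ 0.32470186  0.91210741  0.25025743]
 [ 0.9458159  -0.3128512  -0.08692761]
 [-0.00099398  0.26492301 -0.96426906]]
348.80083493753807
```

View pics/side0.png

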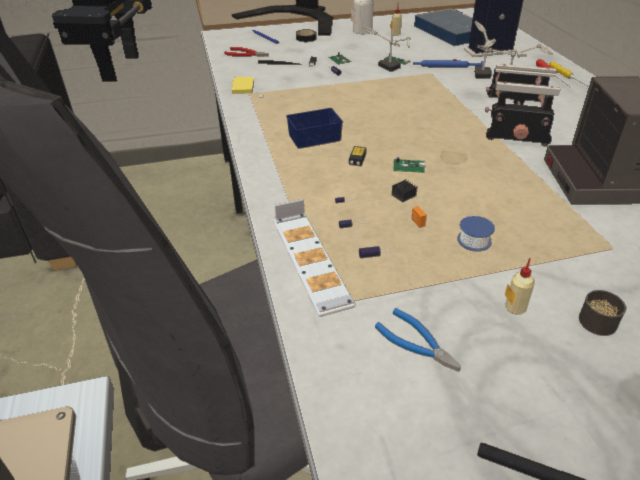

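```bash
python3 -m pendant '[[0,0,0,-0.122],[0,0,0,-0.122],[-0.0253,-0.0197,0,0],[-0.0253,-0.0197,0,0],[-0.0253,-0.0197,0,0],[-0.0253,-0.0197,0,0],[-0.0253,-0.0197,0,0],[-0.0253,-0.0197,0,0]]' 1; python3 -c "
from bench import r;s=r.read_state();print(s['joint_positions'],s['joint_torque'])"
```

```text
time: 1.32
ee_pos: [0.3445, 0.4594, 0.2338]
eef_rot: [0.043, 0.999, 0.0, 0.0]
ft_force: [0.4, 0.1, -0.6]
width: 0.0868
grip_force: 0.0
[-1.00749778e+00  2.19072098e-01  7.34345807e-04  1.60214156e+00
 -2.58185074e-04  1.31990436e+00  4.78295482e-01] [-3.98756683e+00 -5.42076230e+01 -6.65184762e-01 -3.86518943e+01
  3.02160974e-02  2.75625503e-01 -1.49164136e+00]
```

```bash
python3 -m pendant '[[-0.0253,-0.0197,0,0],[-0.0253,-0.0197,0,0],[-0.0253,-0.0197,0,0],[-0.0253,-0.0197,0,0],[-0.0253,-0.0197,0,0],[-0.0253,-0.0197,0,0],[-0.0253,-0.0197,0,0],[-0.0253,-0.0197,0,0]]' 1; cat >> h.py <<'E'
def cans(c,z,amin=150):
    m=dark(c["img"]); out=[]
    for b in blobs(m,amin): out.append((b.sum(),ground(c,b,z)))
    return out
E
python3 - <<'E'
from bench import r
from h import *
s=r.read_state();print(s['joint_positions'],s['joint_torque'],s["ee_pos"])
c=r.camera("wrist"); cv2.imwrite("pics/w1.png",c["img"][...,::-1]); print(c["xyz"])
for d in r.outline_of("can_1","wrist"): print(d["score"],d["mask"].sum(),d["bbox"],*ground(c,d["mask"],.009))
for a,g in cans(c,.009): print(a,*g)
for m in blobs(orange(c["img"]),800): print("pad",m.sum(),*ground(c,m,.010))
E
```

```text
time: 1.98
ee_pos: [0.5327, 0.285, 0.2338]
eef_rot: [0.043, 0.999, 0.0, 0.0]
ft_force: [0.2, 1.3, -0.1]
width: 0.0868
grip_force: 0.0
[-0.70208955  0.28267751  0.16637488  1.5299055  -0.04767548  1.3325114
  0.95414384] [ -3.17640558 -60.68251848   2.10398041 -36.84039831   0.29031074
   0.09773273  -1.4393127 ] [0.53266259 0.28502127 0.23375838]
[0.46026536 0.29163608 0.38425005]
0.79 249 [391.5, 192.2, 15.7, 19.7] [0.51673294 0.3687842 ] 171.99000622111515 [13.01330597 21.49567676]
0.65 448 [317.8, 213.2, 11.9, 29.3] [0.53270274 0.28754357] 175.97906306703706 [15.94911233 33.43703398]
0.5 156 [458.0, 208.1, 10.7, 33.4] [0.52779688 0.43885172] 178.330740602394 [ 9.93816611 22.81206184]
16334 [0.34593643 0.27630132] 86.33646283384324 [ 39.84209914 334.84288565]
351 [0.43258999 0.41176718] 5.39029855352149 [ 8.58152465 50.9011369 ]
198 [0.51880957 0.36743036] 178.27376244532795 [11.35226227 19.74217327]
369 [0.53501958 0.28617313] 175.47293294983558 [13.99915977 31.7022299 ]
383 [0.59545716 0.55750044] 117.35656388769623 [21.84831774 24.39150197]
97814 [0.76388646 0.26052086] 84.85635818492418 [296.9767725  877.86498815]
pad 1128 [0.43798381 0.36096616] 5.757547190441699 [25.89862749 42.1115116 ]
pad 1103 [0.44354151 0.30156867] 5.329602645224924 [25.88771079 42.31535654]
pad 1074 [0.44914722 0.24200064] 5.495974166716962 [25.83496045 42.30472133]
pad 5376 [0.75761681 0.46636402] 85.82966384560991 [ 23.36140628 446.96621809]
```

View pics/w1.png

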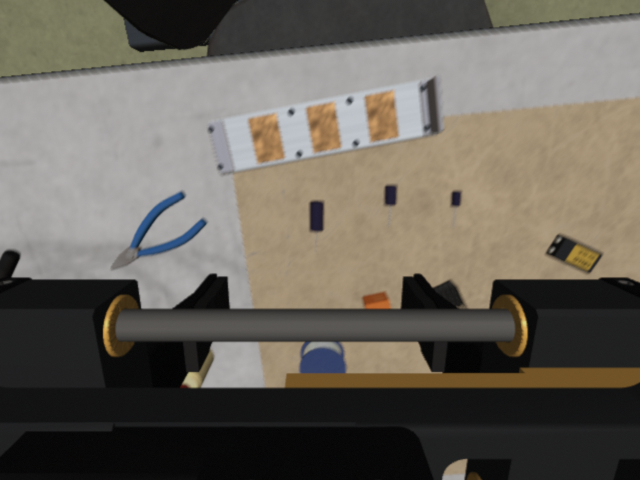

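The wrist view shows the large can at (318,213), between the finger columns (215 and 415). All three cameras agree to about 2 mm, so I'll descend on the large can.

```bash
python3 -m pendant '[[0,0.0016,0.035,0],[0,0,0.035,0],[0,0,0.035,0],[0,0,0.035,0],[0,0,0.035,0],[0,0,0.02,0],[0,0,0.013,0]]' 0.5; python3 -m pendant '[[0,0,0.007,0],[0,0,0.003,0],[0,0,0,0],[0,0,0,0]]'; python3 -m pendant '[[0,0,0,0],[0,0,0,0],[0,0,0,0],[0,0,0,0],[0,0,0,0],[0,0,0,0],[0,0,0,0],[0,0,0,0]]' 0 12
```

```text
time: 2.67
ee_pos: [0.5301, 0.2874, 0.0226]
eef_rot: [0.043, 0.999, -0.001, -0.002]
ft_force: [-0.1, 0.1, 0.1]
width: 0.0488
grip_force: 0.0
time: 3.0
ee_pos: [0.5326, 0.2884, 0.0169]
eef_rot: [0.043, 0.999, 0.001, 0.001]
ft_force: [-0.5, 0.5, 0.3]
width: 0.0441
grip_force: 0.0
time: 3.67
ee_pos: [0.5318, 0.2879, 0.0157]
eef_rot: [0.043, 0.999, 0.0, 0.0]
ft_force: [-0.8, -0.2, 2.2]
width: 0.0155
grip_force: 12.0
```

```bash
python3 -m pendant '[[0,0,-0.02,0],[0,0,-0.03,0],[0,0,-0.02,0],[0,0,0,-0.0875],[0,0,0,-0.0875],[0.0222,0.0206,0,0],[0.0222,0.0206,0,0]]'; python3 -m pendant '[[0.0222,0.0206,0,0],[0.0222,0.0206,0,0],[0,0,0,0],[0,0,0,0],[0,0,0,0]]'; python3 - <<'E'
from bench import r
from h import *
s=r.read_state();print(s["ee_pos"],s["width"])
c=r.camera("wrist"); cv2.imwrite("pics/w2.png",c["img"][...,::-1])
E
```

```text
time: 4.25
ee_pos: [0.4846, 0.3237, 0.0855]
eef_rot: [-0.043, 0.999, -0.0, 0.0]
ft_force: [-0.3, 1.5, 0.2]
width: 0.0152
grip_force: 12.0
time: 4.67
ee_pos: [0.4365, 0.3615, 0.0856]
eef_rot: [-0.044, 0.999, -0.0, 0.0]
ft_force: [0.8, -0.6, -0.4]
width: 0.0153
grip_force: 12.0
[0.43654089 0.36145392 0.08556127] 0.015268621041115702
```

View pics/w2.png

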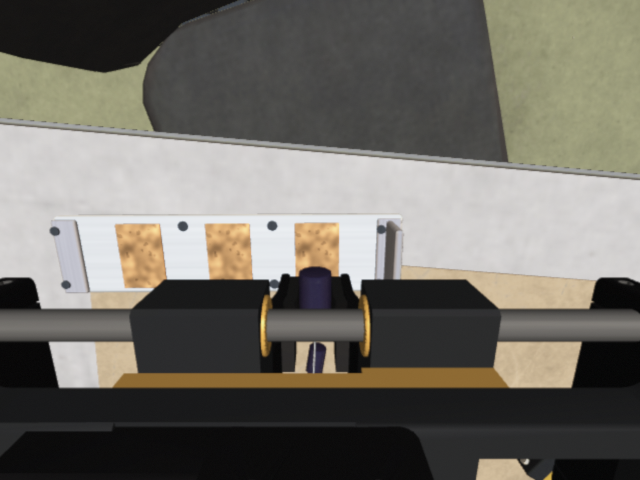

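The wrist view shows the large can held at about (316,290), in line with the stop-side pad at (317,248) and square to the rail. Lowering now.

```bash
python3 -m pendant '[[0,0,0.025,0],[0,0,0.02,0],[0,0,0.01,0],[0,0,0.004,0],[0,0,0.002,0],[0,0,0,0],[0,0,0,0]]'; python3 -m pendant '[[0,0,0.001,0],[0,0,0,0],[0,0,0,0]]'
```

```text
time: 5.3
ee_pos: [0.4367, 0.3623, 0.0255]
eef_rot: [-0.044, 0.999, 0.0, 0.001]
ft_force: [0.1, 0.4, 1.0]
width: 0.0152
grip_force: 12.0
time: 5.55
ee_pos: [0.4362, 0.3622, 0.0241]
eef_rot: [-0.045, 0.999, 0.0, 0.0]
ft_force: [-0.1, 0.2, -0.5]
width: 0.0152
grip_force: 12.0
```

```bash
python3 -m pendant '[[0,0,0.001,0],[0,0,0,0],[0,0,0,0],[0,0,0,0],[0,0,0,0]]' 0.35; python3 -m pendant '[[0,0,-0.015,0],[0,0,-0.03,0],[0,0,-0.04,0],[0,0,-0.04,0],[0,0,-0.04,0],[0,0,0,0.124]]'; python3 -m pendant '[[-0.02,0.002,0,0],[-0.02,0.002,0,0],[-0.02,0.002,0,0],[-0.02,0.002,0,0],[0,0,0,0],[0,0,0,0],[0,0,0,0]]' 0.5;  python3 - <<'E'
from bench import r
from h import *
s=r.read_state();print(s["ee_pos"],s["width"])
c=r.camera("wrist"); cv2.imwrite("pics/w3.png",c["img"][...,::-1])
for a,g in cans(c,.009,100): print(a,*g)
for m in blobs(orange(c["img"]),400): print("pad",m.sum(),*ground(c,m,.010))
E
```

```text
time: 5.97
ee_pos: [0.436, 0.362, 0.0226]
eef_rot: [-0.045, 0.999, 0.0, 0.0]
ft_force: [-0.3, -0.8, 0.1]
width: 0.0296
grip_force: 0.0
time: 6.47
ee_pos: [0.4388, 0.3643, 0.1962]
eef_rot: [0.016, 1.0, 0.004, 0.004]
ft_force: [1.0, 0.5, 1.3]
width: 0.0301
grip_force: 0.0
time: 7.05
ee_pos: [0.5156, 0.3673, 0.1873]
eef_rot: [0.017, 1.0, -0.0, -0.0]
ft_force: [0.3, -0.4, -0.8]
width: 0.0435
grip_force: 0.0
[0.51562555 0.3673248  0.18732152] 0.043469048318099425
20914 [0.34406604 0.31870574] 87.24643246768824 [ 38.90215172 334.00609676]
179 [0.43119926 0.40942663] 5.92510436318355 [ 7.13901555 53.6639661 ]
620 [0.43694897 0.36211471] 4.920115824830816 [14.96508103 32.41893232]
104177 [0.70282154 0.37145816] 90.74549960390677 [275.97759725 744.19442513]
210 [0.52652261 0.10934044] 131.17099937142027 [ 9.29578712 87.69873247]
268 [0.51736403 0.36928249] 174.22717257260248 [11.46218527 21.97580981]
151 [0.52692243 0.43980305] 177.68394586665207 [ 8.81616885 16.60737292]
pad 903 [0.43553395 0.36327911] 6.985267053820849 [34.49599424 49.69011203]
pad 1551 [0.4419051  0.30345954] 5.7003025976531205 [28.13501146 43.87957955]
pad 1528 [0.44751291 0.24392722] 5.9123210620742555 [28.3057634  43.85451233]
pad 5992 [0.6915857  0.44237462] 88.60558494593323 [ 20.89505593 422.51764457]
```

View pics/w3.png

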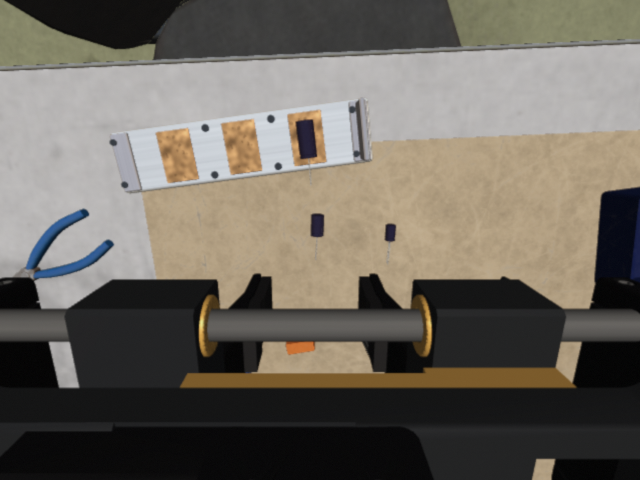

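The wrist view shows the large can centred on the stop-side pad at (306,138), and the middle can at (317,225), between the fingers. I'll pick the middle can.

```bash
python3 -m pendant '[[-0.0014,0.0012,0.035,0],[0,0,0.035,0],[0,0,0.035,0],[0,0,0.03,0],[0,0,0.02,0],[0,0,0.01,0],[0,0,0,0],[0,0,0,0]]'; python3 -m pendant '[[0,0,0.005,0],[0,0,0.002,0],[0,0,0,0],[0,0,0,0]]'; python3 -m pendant '[[0,0,0,0],[0,0,0,0],[0,0,0,0],[0,0,0,0],[0,0,0,0],[0,0,0,0],[0,0,0,0],[0,0,0,0]]' 0 12
```

```text
time: 7.77
ee_pos: [0.5176, 0.3688, 0.0235]
eef_rot: [0.017, 1.0, 0.0, 0.0]
ft_force: [-0.2, 0.2, 0.6]
width: 0.0436
grip_force: 0.0
time: 8.1
ee_pos: [0.5179, 0.3686, 0.0162]
eef_rot: [0.017, 1.0, 0.0, 0.0]
ft_force: [0.4, -0.8, 1.1]
width: 0.0439
grip_force: 0.0
time: 8.77
ee_pos: [0.5177, 0.3684, 0.0156]
eef_rot: [0.017, 1.0, 0.0, 0.0]
ft_force: [-0.2, 0.2, 0.4]
width: 0.0126
grip_force: 12.0
```

```bash
python3 -m pendant '[[0,0,-0.02,0],[0,0,-0.03,0],[0,0,-0.02,0],[0,0,0,-0.065],[0,0,0,-0.065],[0.0205,-0.0147,0,0],[0.0205,-0.0147,0,0]]'; python3 -m pendant '[[0.0205,-0.0147,0,0],[0.0205,-0.0147,0,0],[0,0,0,0],[0,0,0,0],[0,0,0.03,0],[0,0,0.02,0]]'; python3 -m pendant '[[0,0,0.008,0],[0,0,0.003,0],[0,0,0,0],[0,0,0,0],[0,0,0,0]]'
```

```text
time: 9.35
ee_pos: [0.4794, 0.3351, 0.0853]
eef_rot: [-0.048, 0.999, 0.0, 0.0]
ft_force: [0.3, -0.2, 0.5]
width: 0.0124
grip_force: 12.0
time: 9.85
ee_pos: [0.4427, 0.3031, 0.0352]
eef_rot: [-0.048, 0.999, 0.001, 0.001]
ft_force: [0.0, -0.3, -1.0]
width: 0.0123
grip_force: 12.0
time: 10.27
ee_pos: [0.4425, 0.3027, 0.0257]
eef_rot: [-0.048, 0.999, 0.001, 0.001]
ft_force: [0.2, -0.3, -0.5]
width: 0.0126
grip_force: 12.0
```

```bash
python3 -m pendant '[[0,0,0.0015,0],[0,0,0.0005,0],[0,0,0,0]]'; python3 -m pendant '[[0,0,0,0],[0,0,0,0],[0,0,0,0],[0,0,0,0],[0,0,0,0]]' 0.3; python3 -m pendant '[[0,0,-0.015,0],[0,0,-0.03,0],[0,0,-0.04,0],[0,0,-0.04,0],[0,0,-0.04,0],[0,0,0,0.074],[0,0,0,0.074]]'; python3 -m pendant '[[-0.0154,0.0282,0,0],[-0.0154,0.0282,0,0],[-0.0154,0.0282,0,0],[-0.0154,0.0282,0,0],[-0.0154,0.0282,0,0],[0,0,0,0],[0,0,0,0],[0,0,0,0]]' 0.5;  python3 - <<'E'
from bench import r
from h import *
s=r.read_state();print(s["ee_pos"],s["width"])
c=r.camera("wrist"); cv2.imwrite("pics/w4.png",c["img"][...,::-1])
for a,g in cans(c,.008,100): print(a,*g)
for m in blobs(orange(c["img"]),400): print("pad",m.sum(),*ground(c,m,.010))
E
```

```text
time: 10.52
ee_pos: [0.442, 0.3023, 0.0231]
eef_rot: [-0.048, 0.999, 0.0, 0.0]
ft_force: [0.6, -0.4, 2.1]
width: 0.0123
grip_force: 12.0
time: 10.93
ee_pos: [0.4416, 0.302, 0.0225]
eef_rot: [-0.048, 0.999, -0.0, -0.0]
ft_force: [0.5, 0.5, 0.4]
width: 0.0259
grip_force: 0.0
time: 11.52
ee_pos: [0.4428, 0.3029, 0.1905]
eef_rot: [0.028, 1.0, 0.002, 0.002]
ft_force: [-0.3, -0.2, -0.3]
width: 0.0262
grip_force: 0.0
time: 12.18
ee_pos: [0.5259, 0.4381, 0.1871]
eef_rot: [0.027, 1.0, -0.0, -0.0]
ft_force: [1.0, -1.1, 0.4]
width: 0.0431
grip_force: 0.0
[0.52590748 0.43811113 0.18711589] 0.04313553046124951
17371 [0.34824109 0.34634623] 87.55758461513386 [ 32.83243165 325.04470159]
671 [0.43649529 0.36000392] 5.2549690849395745 [15.89630478 32.56266838]
353 [0.44109076 0.29894713] 7.009391440409729 [13.17642828 21.16777638]
112072 [0.70158308 0.45640644] 93.91981962244353 [306.15251192 752.26017704]
142 [0.52712812 0.44009701] 178.8595075800075 [ 8.35500482 15.98235764]
pad 870 [0.43558344 0.36545998] 8.321630651338012 [33.09195105 50.06278802]
pad 1112 [0.44126119 0.30527667] 7.93520940366318 [30.74801751 48.30789668]
pad 1558 [0.44749098 0.24417002] 5.803386074782054 [28.54808942 43.92292499]
pad 5953 [0.70320126 0.51004526] 87.58953954146651 [ 20.85135775 423.03899694]
```

View pics/w4.png

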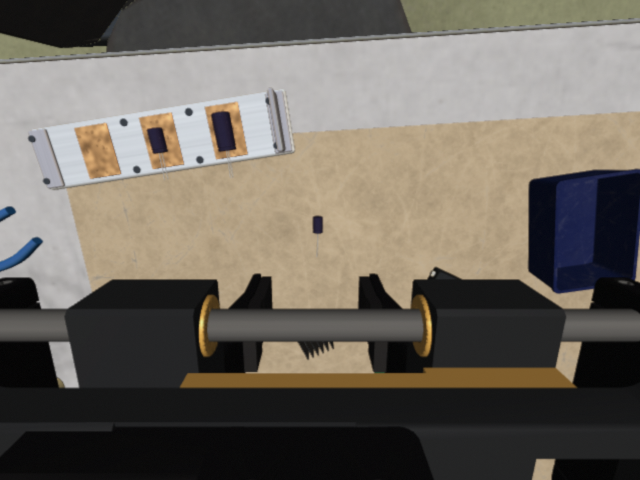

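The wrist view shows the middle can on the centre pad at (158,140), the large one at (223,131), and the small one at (318,224), between the fingers. I'll pick the small can.

```bash
python3 -m pendant '[[-0.001,0.001,0.035,0],[0,0,0.035,0],[0,0,0.035,0],[0,0,0.03,0],[0,0,0.02,0],[0,0,0.01,0],[0,0,0,0],[0,0,0,0]]'; python3 -m pendant '[[0,0,0.005,0],[0,0,0.002,0],[0,0,0,0],[0,0,0,0]]'; python3 -m pendant '[[0,0,0,0],[0,0,0,0],[0,0,0,0],[0,0,0,0],[0,0,0,0],[0,0,0,0],[0,0,0,0],[0,0,0,0]]' 0 12
```

```text
time: 12.9
ee_pos: [0.5275, 0.4396, 0.0239]
eef_rot: [0.027, 1.0, 0.0, 0.0]
ft_force: [-1.0, 0.2, 0.7]
width: 0.0433
grip_force: 0.0
time: 13.23
ee_pos: [0.5272, 0.4399, 0.0162]
eef_rot: [0.026, 1.0, 0.0, 0.0]
ft_force: [-0.9, 0.8, 0.4]
width: 0.0431
grip_force: 0.0
time: 13.9
ee_pos: [0.527, 0.4397, 0.0156]
eef_rot: [0.026, 1.0, 0.0, -0.0]
ft_force: [-0.2, -0.5, 0.0]
width: 0.0093
grip_force: 12.0
```

```bash
python3 -m pendant '[[0,0,-0.02,0],[0,0,-0.03,0],[0,0,-0.02,0],[0,0,0,-0.075],[0,0,0,-0.075]]'; python3 -m pendant '[[0.0141,-0.0269,0,0],[0.0141,-0.0269,0,0],[0.0141,-0.0269,0,0],[0.0141,-0.0269,0,0],[0.0141,-0.0269,0,0],[0.0141,-0.0269,0,0],[0.0141,-0.0269,0,0],[0,0,0,0]]'; python3 -m pendant '[[0,0,0,0],[0,0,0.03,0],[0,0,0.02,0],[0,0,0.008,0],[0,0,0.003,0],[0,0,0,0],[0,0,0,0],[0,0,0,0]]'
```

```text
time: 14.32
ee_pos: [0.5278, 0.4404, 0.0876]
eef_rot: [-0.05, 0.999, 0.001, 0.001]
ft_force: [-0.1, -0.5, -1.3]
width: 0.0092
grip_force: 12.0
time: 14.98
ee_pos: [0.4457, 0.237, 0.0852]
eef_rot: [-0.046, 0.999, -0.001, -0.001]
ft_force: [0.9, 0.0, -0.1]
width: 0.0096
grip_force: 12.0
time: 15.65
ee_pos: [0.4478, 0.2434, 0.0257]
eef_rot: [-0.049, 0.999, 0.001, 0.001]
ft_force: [0.5, 0.8, 0.7]
width: 0.0097
grip_force: 12.0
```

```bash
python3 -m pendant '[[0,0,0.0015,0],[0,0,0.0005,0],[0,0,0,0]]'; python3 -m pendant '[[0,0,0,0],[0,0,0,0],[0,0,0,0],[0,0,0,0],[0,0,0,0]]' 0.3; python3 -m pendant '[[0,0,-0.015,0],[0,0,-0.03,0],[0,0,-0.04,0],[0,0,-0.04,0],[0,0,-0.04,0],[-0.03,0.03,0,0],[-0.03,0.03,0,0],[0,0,0,0]]'; python3 -m pendant '[[0,0,0,0],[0,0,0,0],[0,0,0,0],[0,0,0,0]]' 0.5; python3 - <<'E'
from bench import r
from h import *
s=r.read_state();print(s["ee_pos"],s["width"])
c=r.camera("wrist"); cv2.imwrite("pics/w5.png",cv2.resize(c["img"][0:290,50:450,::-1],None,fx=2,fy=2))
for z in (.018,): 
  for a,g in cans(c,z,100): print(a,*g)
for m in blobs(orange(c["img"]),400): print("pad",m.sum(),*ground(c,cv2.morphologyEx(m.astype(np.uint8),cv2.MORPH_CLOSE,np.ones((21,21)))>0,.010))
E
```

```text
time: 15.9
ee_pos: [0.4474, 0.243, 0.023]
eef_rot: [-0.049, 0.999, 0.0, 0.0]
ft_force: [0.9, 0.2, 1.0]
width: 0.0095
grip_force: 12.0
time: 16.32
ee_pos: [0.447, 0.2427, 0.0225]
eef_rot: [-0.049, 0.999, 0.0, -0.0]
ft_force: [-0.1, -0.5, 0.5]
width: 0.0256
grip_force: 0.0
time: 16.98
ee_pos: [0.5019, 0.3126, 0.1866]
eef_rot: [-0.05, 0.999, 0.001, 0.0]
ft_force: [-2.7, -0.3, -1.3]
width: 0.0264
grip_force: 0.0
time: 17.32
ee_pos: [0.4998, 0.3061, 0.1879]
eef_rot: [-0.048, 0.999, 0.0, 0.0]
ft_force: [0.5, 0.4, 0.4]
width: 0.0412
grip_force: 0.0
[0.49978204 0.30609872 0.18788503] 0.04116561377214166
25168 [0.33941172 0.31811341] 91.1297277644713 [ 54.82453826 285.33507751]
530 [0.43213888 0.41048205] 5.983431269006189 [10.64430836 49.72896893]
609 [0.43747866 0.36229217] 4.375956867799459 [15.21367559 31.51404996]
296 [0.44185583 0.30254428] 4.434895288287493 [11.54366944 20.05297079]
173 [0.44752033 0.24377097] 8.628551558161007 [ 9.14200753 14.81809866]
99745 [0.68604859 0.324955  ] 95.70244419761265 [250.09254336 711.64933237]
pad 1275 [0.44744194 0.2437197 ] 5.5477183951577445 [28.15954359 44.80888034]
pad 1120 [0.44213065 0.30326961] 4.625184473425776 [27.90445388 44.04785277]
pad 796 [0.4364894  0.36248131] 6.305479851745957 [27.97857875 43.7765478 ]
pad 625 [0.64276231 0.34859662] 70.32976286764381 [27.65252674 29.60062176]
pad 6007 [0.66571793 0.39736183] 96.06405079496992 [ 21.02162023 422.91044397]
```

View pics/w5.png

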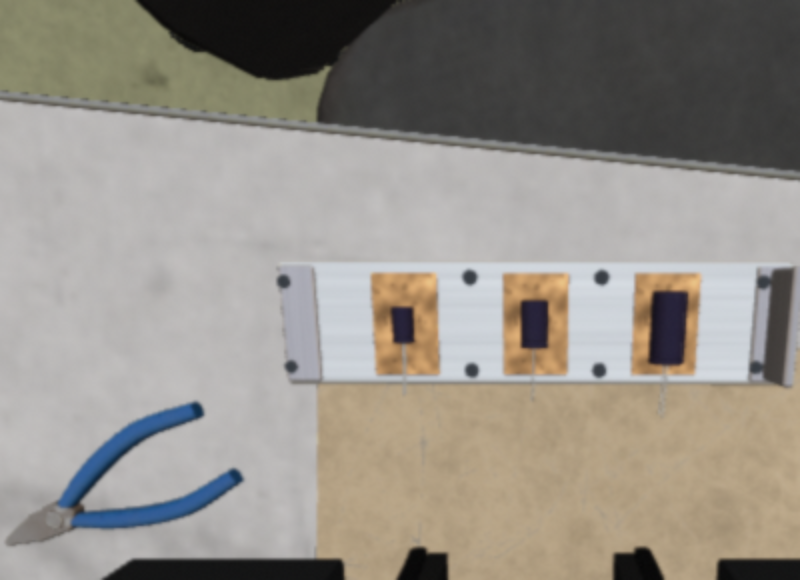

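The picture shows the cans centred on their pads within about 1 mm and square to the rail. The small one is at (402,325), the middle one at (535,324), and the large one next to the stop at (668,328). The gripper is clear of everything.

```bash
python3 -c "
from bench import r;print(r.close_job())"
```

```text
the job is handed in; nothing more can be done
None
```

The job is handed in: the largest capacitor is on the pad next to the end stop, then the middle one, then the smallest, each centred on its pad to about 1 mm, pointing across the rail and let go.

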